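# Hold a spring clamp open for blow-off

## Task

The nest of the clamp fixture is to be blown clear of chips. First turn the lever of the air valve to half open (45 degrees, over the middle of the three marks on its base plate) and let go of it; then swing the fixture's spring-loaded clamp arm away from the nest until it is hard against its stop post, and finish there with the gripper's fingers still holding it against the spring, the lever still at half open. Leave the other things on the bench where they are.

Things in the scene. Friction and masses are not known exactly. Their poses are not given: they have to be found in the camera images.
- clamp_fixture: machining fixture screwed to the bench: dark steel base plate 170 x 150 x 12 mm, with an aluminium pivot body and coil spring, a low steel nest block (top 46 mm above the bench) and a thin steel stop post 58 mm tall; on it the clamp arm. Origin on the bench; in its frame the plate's centre is at (-10, -5) mm and the arm's pivot at (20, 40) mm; z up. Its place (left or right of the robot) and yaw vary
- clamp_arm (a joint): angle of the clamp arm about its vertical pivot, rad: 0 resting over the nest, 1.0 hard against the stop post; seen from above it opens clockwise. At 0 the arm points along the fixture's -y, at 1.0 roughly halfway round towards its -x. A torsion spring always pushes it back to 0: at the pin it takes 3.3 N to start and 8.1 N at the stop, and the arm snaps back if let go
- clamp_pin (a point): middle of the graspable part of the upright steel pin near the free end of the clamp arm, 92 mm above the bench and 105 mm from the pivot axis. The round pin has a diameter of 14 mm and stands 50 mm above the aluminium arm (62 to 112 mm above the bench); the arm is a flat bar 18 mm wide and 10 mm thick, 52 to 62 mm above the bench
- clamp_hinge (a point): point on the clamp arm's vertical pivot axis at the height of clamp_pin (92 mm; nothing solid there, the pivot ends at 70 mm)
- air_valve: blow-off air valve screwed to the bench: aluminium base plate 110 x 110 x 10 mm with a brass valve body, a lying brass pipe (24 mm thick, top 38 mm above the bench) along its +x side and three black ridges on the plate (shut, half, full); on it the lever. Origin at the plate's centre on the bench; the lever's pivot is at (30, 30) mm in its frame; z up. Its place (left or right, the other one from the fixture) and yaw vary
- air_lever (a joint): angle of the air lever about its vertical pivot, rad: 0 shut (over the first ridge, pointing along the valve's -x), 0.785 half open (over the middle ridge), 1.571 full (pointing along the valve's -y); seen from above it opens anticlockwise. It stays where it is left; about 1.3 N at the grip moves it
- air_grip (a point): middle of the upright black round grip at the end of the air lever, 92 mm above the bench and 95 mm from the pivot axis. The grip has a diameter of 20 mm (tapering at the very top) and stands from 64 to 114 mm above the bench on a flat steel bar 16 mm wide and 6 mm thick
- air_hinge (a point): point on the air lever's vertical pivot axis at the height of air_grip (92 mm; nothing solid there, the pivot ends at 68 mm)
- screwdriver: bystander: screwdriver 170 mm long lying on the bench, about 30 mm high at most; leave alone
- brush: bystander: brush 170 mm long lying on the bench; leave alone
- oil_bottle: bystander: white bottle 42 mm across and 100 mm tall; origin under its centre; leave alone
- screw_cup: bystander: steel cup 68 mm across and 45 mm tall; origin under its centre; leave alone
- front_frame: bystander: black spectacle front, about 125 x 45 x 6 mm, lying on the bench; leave alone
- temple: bystander: black spectacle temple, about 170 x 14 x 5 mm, lying on the bench; leave alone
Things that resemble listed ones, but are neither listed nor needed, are in the scene too. What is shaped like the air_valve but red is not meant.

How it is judged:
By the outcome, as a careful person would: the job done as asked, in the order asked, and still so for the second after the job is handed in, while the arm keeps its last pose, push and grip.
It also fails if it takes over 48 s, if anything falls off the work surface, if the arm or the gripper's body presses on something with over 40 N, if the wrist force passes 120 N, or if a joint passes its speed limit or range.

## Robot

A 6-joint arm with a two-finger parallel gripper is mounted at the origin on the work surface. World frame = base frame: x ahead of the robot, y to its left, z up, the work surface at z = 0. Lengths are in m, angles in rad, forces in N, time in s.
With the tool pointing down it reaches from about 0.225 to 0.725 m from the base axis. Payload 3.1 kg.
Tool frame: the origin (TCP) lies midway between the tips of the shut fingers; the grasp point (between the pads) lies 19 mm behind it; z points along the fingers, y is the line along which they close (so a half turn about z gives the same grasp; the last joint's range is limited). The gripper opens to 85 mm and grips with 20 to 120 N. Pads are 22 mm wide; open, the fingers measure 114 mm over their backs; the gripper's body (76 mm by 85 mm) begins 54 mm behind the grasp point. The pads swing forward as they close: fully open they stand 13 mm farther back than shut.
Start: joints at [-1.306, 0.048, 0.099, 1.622, 0, 1.443], TCP at [0.201, -0.485, 0.231] pointing down, gripper open.
Joint ranges: [-2.91, 2.91], [-0.99, 1.94], [-1.21, 1.42], [-2.12, 2.29], [-1.49, 1.47], [-3.14, 3.14]. Speed limits (rad/s): [2.79, 2.79, 3.14, 3.14, 3.14, 3.14].

## Interface

Orientations are given as a unit quaternion [w, x, y, z].
In Python, from station import r gives the robot as it stands. Calls block until the motion is done:
- r.move_to(position, orientation): joint-space move of the TCP to a pose.
- r.line_to(position, max_speed=0.15, orientation=None, f_stop=None): straight line of the TCP; orientation=None keeps the orientation; max_speed is the mean speed in m/s. With f_stop (N) it stops when the force on the tool has changed by that much, and returns True; else False.
- r.move_joints(angles): joint-space move.
- r.open() and r.grasp(squeeze=None): open the fingers fully, or close them until they stop; squeeze is the grip in N (None keeps the last).
- r.hold(seconds).
- r.ik(position, orientation): joint angles nearest the present ones, or None.
- r.camera(name): name is "scene" or "top" or "wrist"; returns the picture (400x640x3 uint8, red, green, blue); there is no depth.
- r.camera_model(name): a dict with "vfov" (degrees; the focal length in pixels is half the picture's height over the tangent of half this angle, whatever the lens; pixels are square), "cx", "cy" (the principal point, pixels), "distortion" ([k1, k2, p1, p2, k3] as OpenCV has them; the pictures are not rectified), "extrinsics" (4x4, takes a point from world to camera coordinates). Camera axes: x right, y up, looking along -z (the intrinsics and any distortion apply to the point x, -y, -z); pixel columns grow to the right and rows downward; lengths in m; the calibration is good to about 2 mm. A picture is of the moment at which its call begins: read the wrist's pose just before it. camera_model takes no time and is no camera call; for the wrist camera it gives the pose at the moment of the call.
A pose or a line that the arm cannot do raises r.PlanningError and nothing moves.
- r.finish_job(): hands the job in; it is judged then, once.
Readings, each from a call of its own:
- r.get_time_s(): time.
- r.get_qpos(): joint angles.
- r.get_qvel(): joint speeds.
- r.get_joint_torque(): joint torques, N m.
- r.get_ee_pos(): TCP position.
- r.get_eef_rot(): TCP orientation.
- r.get_ft_force(): force on the tool from outside, world axes, zero at the start.
- r.get_ft_torque(): the same for the moment, N m.
- r.get_width(): opening from 0.0 (shut) to 1.0 (fully open).
- r.get_grip_force(): force on a finger pad.
Only numpy, scipy, OpenCV 4.12 (cv2) and the standard library are available. Lean on these libraries where they do the work, as an engineer would, in place of code of your own. Each camera call takes 0.05 s, during which the arm holds its last target. There are 200 camera calls.

## Working session

There is one attempt and no reset: what is moved stays moved. The work goes in short steps, each a Python script; the robot and the scene stay as the last script left them, time stands still between calls to the robot, and variables do not carry over. Pictures are saved under pics/ and viewed, at most 10 in all, crops included, and the job is handed in when it is done.

```bash
mkdir -p pics; ls; python3 - <<'E'
from station import r
import cv2,numpy as np
for n in("top","scene"):
    cv2.imwrite(f"pics/{n}0.png",r.camera(n)[:,:,::-1]); m=r.camera_model(n);print(n,m["vfov"],m["cx"],m["cy"],m["distortion"],np.round(m["extrinsics"],3).tolist())
print(r.get_time_s())
E
```

```text
pics
top 50.61120097667005 315.07139084366923 201.79962439305677 [0.01173566 0.         0.         0.         0.        ] [[-0.004, -1.0, -0.018, -0.01], [0.995, -0.006, 0.098, -0.577], [-0.098, -0.018, 0.995, -1.042], [0.0, 0.0, 0.0, 1.0]]
scene 57.47482742866768 325.952724111082 200.27833112859815 [-0.00021569  0.          0.          0.          0.        ] [[-0.041, 0.999, 0.0, 0.036], [-0.71, -0.029, 0.703, 0.336], [0.703, 0.029, 0.711, -1.517], [0.0, 0.0, 0.0, 1.0]]
0.1
```

View pics/top0.png

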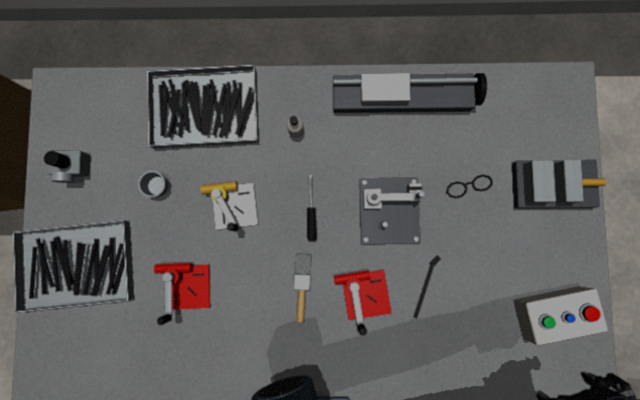

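View pics/scene0.png

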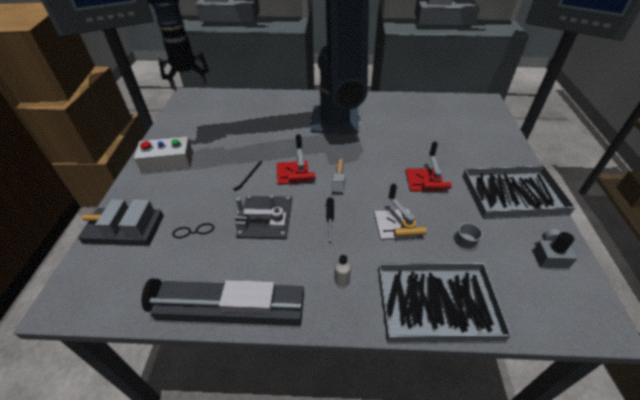

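The top view shows the brass-piped valve near px (230,205), with its lever pivot near (215,192) and grip near (233,228). The fixture is near (390,210), with its pivot near (373,197) and pin near (417,187). The scene view confirms both, and the two red valves are decoys. Next I'll crop in closer.

```bash
cat > h.py <<'E'
from station import r
import cv2,numpy as np
from scipy.spatial.transform import Rotation as R
def K(m):
    f=200/np.tan(np.radians(m["vfov"]/2)); return np.array([[f,0,m["cx"]],[0,f,m["cy"]],[0,0,1]])
def ray(m,uv):
    p=cv2.undistortPoints(np.array(uv,float).reshape(-1,1,2),K(m),np.array(m["distortion"])).reshape(-1,2)
    E=np.array(m["extrinsics"]);d=np.c_[p[:,0],-p[:,1],-np.ones(len(p))]@E[:3,:3]
    return -E[:3,:3].T@E[:3,3],d
def onz(m,uv,z):
    o,d=ray(m,uv); return o+d*((z-o[2])/d[:,2])[:,None]
def proj(m,P):
    E=np.array(m["extrinsics"]);c=np.atleast_2d(P)@E[:3,:3].T+E[:3,3];c=c*[1,-1,-1]
    return cv2.projectPoints(c,np.zeros(3),np.zeros(3),K(m),np.array(m["distortion"]))[0].reshape(-1,2)
def q(yaw): # tool down, closing axis y at world angle yaw+90deg (mod 180)
    a=(R.from_euler('z',yaw)*R.from_euler('x',np.pi)).as_quat(); return a[[3,0,1,2]]
E
python3 - <<'E'
import cv2,numpy as np
from h import *
a=cv2.imread("pics/top0.png")
c=[cv2.resize(a[170:250,x:x+80],(400,400),interpolation=cv2.INTER_CUBIC) for x in(190,350)]
cv2.imwrite("pics/crop0.png",np.hstack(c))
m=r.camera_model("top")
print(onz(m,[[230,205],[390,210]],0.01), r.get_eef_rot(),q(0))
print(r.get_qpos())
E
```

```text
[[ 0.57175479  0.20716833  0.01      ]
 [ 0.55652396 -0.20428613  0.01      ]] [-1.07864159e-03  9.80778849e-01  1.95119649e-01 -8.68316469e-05] [6.123234e-17 1.000000e+00 0.000000e+00 0.000000e+00]
[-1.30582302e+00  4.87115479e-02  9.77509050e-02  1.62199980e+00
 -2.53947719e-05  1.44301054e+00]
```

View pics/crop0.png

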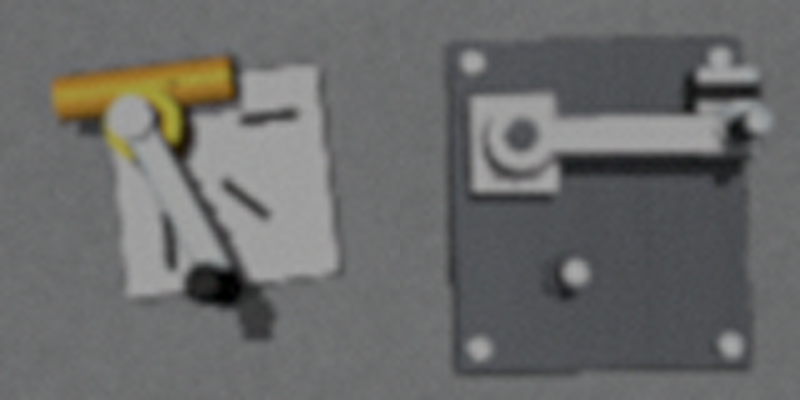

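The crop gives these positions.
- **Valve:** plate corners at (125,297), (340,270) and (318,66), pivot (130,117), grip (210,283). The lever sits between the first and middle ridges.
- **Fixture:** pivot (520,137), pin top (760,120), stop post (575,272).

```bash
python3 - <<'E'
from h import *
np.set_printoptions(precision=4,suppress=True)
m=r.camera_model("top")
V=lambda p,z,x0: onz(m,np.array([[x0+a/5-.4,170+b/5-.4] for a,b in p]),z)[:,:2]
c=V([(125,297),(340,270),(318,66)],.01,190); print("valve corners",c, (c[0]+c[2])/2)
d=c[2]-c[1]; print("yaw", np.arctan2(*d[::-1]), np.arctan2(*(c[0]-c[1])[::-1])-np.pi/2)
pv=V([(130,117)],.068,190)[0]; g=V([(203,283)],.114,190)[0]; print("pivot,grip",pv,g,np.linalg.norm(g-pv),np.arctan2(*(g-pv)[::-1]))
c=V([(48,45),(57,375),(350,368)],.012,350); print("fix",c,(c[0]+c[2])/2,np.arctan2(*(c[0]-c[1])[::-1]))
fp=V([(120,137)],.07,350)[0]; pin=V([(362,120)],.112,350)[0]; post=V([(176,270)],.058,350)[0]
print(fp,pin,np.linalg.norm(pin-fp),np.arctan2(*(pin-fp)[::-1]),post)
w=r.camera_model("wrist");E=np.array(w["extrinsics"]);T=-E[:3,:3].T@E[:3,3]
Rt=R.from_quat(np.roll(r.get_eef_rot(),-1)).as_matrix()
print("cam in tool",Rt.T@(T-r.get_ee_pos()),"view dir tool",Rt.T@(-E[2,:3]),w["vfov"])
E
```

```text
valve corners [[0.5101 0.2458]
 [0.5234 0.1353]
 [0.6292 0.1477]] [0.5696 0.1968]
yaw 0.11680839369299884 0.11967625448562225
pivot,grip [0.5961 0.2302] [0.5127 0.183 ] 0.09588497834414714 -2.626226726586071
fix [[ 0.638  -0.1266]
 [ 0.4687 -0.1287]
 [ 0.4717 -0.2768]] [ 0.5548 -0.2017] 0.012532549221425493
[ 0.5837 -0.1557] [ 0.5863 -0.263 ] 0.10724810598561448 -1.5460429912605274 [ 0.5195 -0.1833]
cam in tool [ 0.0781 -0.0001 -0.1433] view dir tool [-0.3017 -0.0003  0.9534] 60.18958102930028
```

```bash
cat >> h.py <<'E'
pv=np.array([.596,.2302]); VY=.118
fp=np.array([.584,-.156]); FY=.016
def lever(a): return VY+np.pi+a, pv+.095*np.array([np.cos(VY+np.pi+a),np.sin(VY+np.pi+a)])
def clamp(a): d=FY-np.pi/2-a; return d, fp+.105*np.array([np.cos(d),np.sin(d)])
def P(fn,a,z=.073,flip=0):
    d,p=fn(a); return [*p,z],q(d+flip)
E
python3 - <<'E'
from h import *
np.set_printoptions(precision=3,suppress=True)
for f in(0,np.pi):
  for fn,aa in((lever,(.4,.785)),(clamp,(0,.5,1.))):
    for a in aa: print(f,fn.__name__,a,r.ik(*P(fn,a,.073,f)),r.ik(*P(fn,a,.2,f)) is not None)
E
```

```text
0 lever 0.4 [ 0.22   0.124 -0.135  1.311  0.    -0.298] True
0 lever 0.785 [ 0.162  0.16  -0.095  1.315  0.    -0.741] True
0 clamp 0 [-0.524  0.37   0.157  1.358  0.    -2.111] True
0 clamp 0.5 [-0.549  0.239 -0.004  1.328  0.    -1.636] True
0 clamp 1.0 [-0.531  0.113 -0.147  1.31   0.    -1.118] True
3.141592653589793 lever 0.4 [ 0.22   0.124 -0.135  1.311  0.     2.843] True
3.141592653589793 lever 0.785 [ 0.162  0.16  -0.095  1.315  0.     2.401] True
3.141592653589793 clamp 0 [-0.524  0.37   0.157  1.358  0.     1.031] True
3.141592653589793 clamp 0.5 [-0.549  0.239 -0.004  1.328  0.     1.506] True
3.141592653589793 clamp 1.0 [-0.531  0.113 -0.147  1.31   0.     2.024] True
```

```bash
python3 - <<'E'
from h import *
r.move_to(*P(lever,.4,.2))
m=r.camera_model("wrist"); im=r.camera("wrist")[:,:,::-1].copy()
for z,p,c in((.114,lever(.4)[1],(0,0,255)),(.068,pv,(0,255,0))):
    u=proj(m,[*p,z])[0]; cv2.drawMarker(im,tuple(int(v) for v in u),c,0,14,1); print(u)
cv2.imwrite("pics/w1.png",im); print(r.get_time_s(),r.get_ee_pos())
E
```

```text
[317.57595711 206.92210583]
[317.44515341 289.92544534]
2.7583 [0.51379618 0.182359   0.20005512]
```

View pics/w1.png

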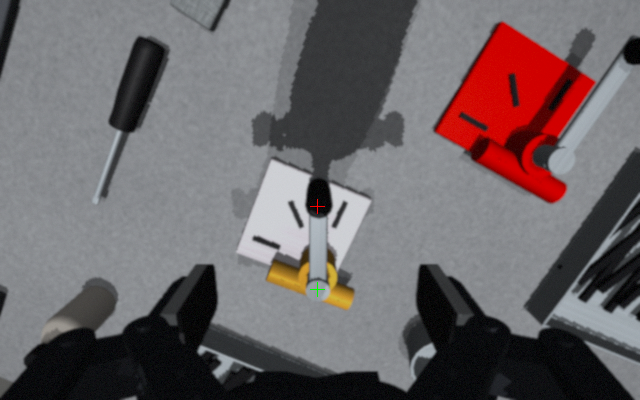

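The red and green markers land on the grip top (318,207) and the pivot (317,290), so the estimate is good. I'll grasp the lever, turn it, release and retreat.

```bash
python3 - <<'E'
from h import *
p,o=P(lever,.4); r.line_to(p,.12,orientation=o,f_stop=15)
r.grasp(30); print(r.get_width(),r.get_grip_force(),r.get_ft_force(),r.get_ee_pos())
for a in(.53,.66,.785):
    p,o=P(lever,a); r.line_to(p,.08,orientation=o); 
print(r.get_ee_pos(),p,r.get_ft_force())
r.open(); p,o=P(lever,.785,.2); r.line_to(p,.15)
m=r.camera_model("wrist"); im=r.camera("wrist")[:,:,::-1].copy()
for z,p in((.114,lever(.785)[1]),(.068,pv)):
    u=proj(m,[*p,z])[0]; cv2.drawMarker(im,tuple(int(v) for v in u),(0,0,255),0,14,1); print(u)
cv2.imwrite("pics/w2.png",cv2.resize(im[140:320,220:420],(800,720))[:600]); print(r.get_time_s())
E
```

```text
0.2220444259516243 29.330216087400913 [-0.0318788   0.53041588  0.94933784] [0.51350507 0.18322704 0.07324083]
[0.53699971 0.15579694 0.07322941] [np.float64(0.5371705665867207), np.float64(0.1556071198821728), 0.073] [ 0.11256487 -1.56094503  3.67827496]
[316.12460127 208.14312876]
[316.08868484 291.25114194]
7.2
```

View pics/w2.png

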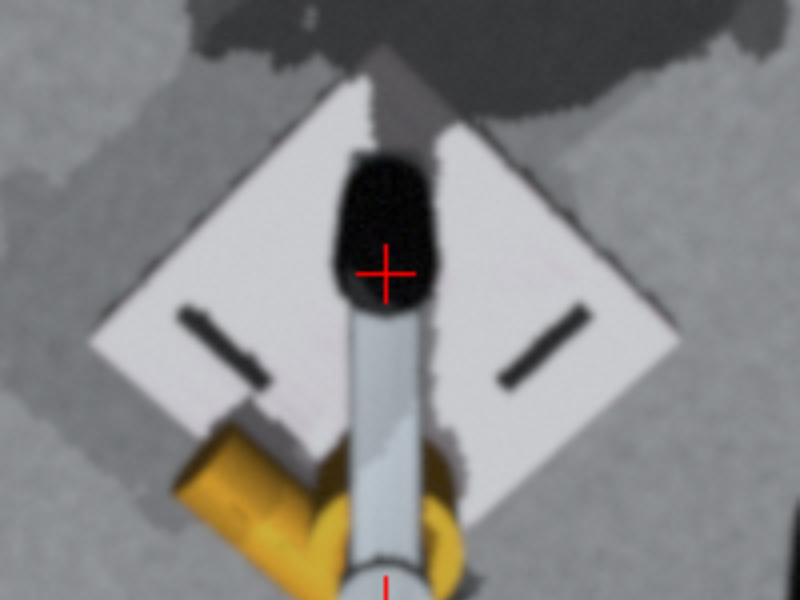

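The lever at x≈386 is midway between the two visible ridges (225 and 545) and covers the middle one, so it is at half open. Next is the clamp pin.

```bash
python3 - <<'E'
from h import *
F=np.pi
r.move_to(*P(clamp,0,.2,F))
m=r.camera_model("wrist"); im=r.camera("wrist")[:,:,::-1].copy()
for z,p in((.112,clamp(0)[1]),(.07,fp),(.058,[.5195,-.1833])):
    u=proj(m,[*p,z])[0]; cv2.drawMarker(im,tuple(int(v) for v in u),(0,0,255),0,14,1); print(u)
cv2.imwrite("pics/w3.png",im); print(r.get_time_s())
E
```

```text
[315.18150392 209.08027042]
[315.50326717  55.34445009]
[233.42416145  92.67209605]
8.8083
```

View pics/w3.png

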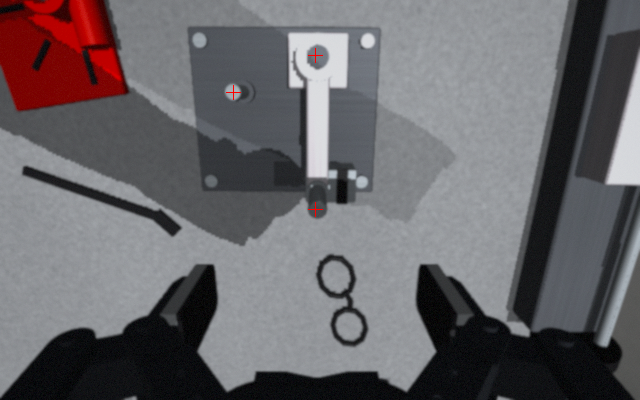

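The markers match the pin top (315,209), pivot (316,55) and post (233,92). I'll grasp the pin and swing the arm.

```bash
python3 - <<'E'
from h import *
F=np.pi
p,o=P(clamp,0,.073,F); r.line_to(p,.12,orientation=o,f_stop=15)
r.grasp(70); print(r.get_width(),r.get_grip_force(),r.get_ft_force(),r.get_ee_pos())
for a in(.16,.32,.48,.64,.8,.92):
    p,o=P(clamp,a,.073,F); r.line_to(p,.08,orientation=o)
    print(a,r.get_ft_force().round(1),r.get_width())
p,o=P(clamp,1.1,.073,F); print(r.line_to(p,.02,orientation=o,f_stop=10))
e=np.array(r.get_ee_pos()); v=e[:2]-fp
print("angle",FY-np.pi/2-np.arctan2(v[1],v[0]),np.linalg.norm(v),r.get_ft_force(),r.get_width(),r.get_grip_force())
r.hold(.5);print(r.get_ft_force(),r.get_grip_force(),r.get_time_s())
E
```

```text
0.1437531377096216 68.10224890708923 [1.10498003 0.18968391 1.35630508] [ 0.58617631 -0.26104271  0.07328992]
0.16 [4.2 0.7 0.2] 0.14534532068708508
0.32 [ 4.8 -0.2 -1.3] 0.1359666736745285
0.48 [ 5.2 -0.6 -0.6] 0.14537808862731758
0.64 [ 6.9 -1.1 -2. ] 0.14508895533013508
0.8 [ 7.3 -1.1 -2.1] 0.1420447782618159
0.92 [ 7.3 -1.3 -3.6] 0.13948722887263315
True
angle 0.9875090814941023 0.1038413149803496 [ 2.64021991 -3.41249485  0.66152122] 0.1447949118260964 69.50867056846619
[ 1.25485639 -6.15359894  1.40933588] 69.65842723846436 13.9417
```

```bash
python3 - <<'E'
from h import *
e=np.array(r.get_ee_pos()); d=np.arctan2(*(e[:2]-fp)[::-1]); t=np.array([np.sin(d),-np.cos(d),0])
def s():
    v=np.array(r.get_ee_pos()); f=r.get_ft_force(); print(((v-e)@t*1000).round(2),(f@t).round(2),f.round(1),r.get_width())
s()
for k in(1,2,3,4):
    b=r.line_to(list(e+t*.001*k),.02,f_stop=20); r.hold(.15); s()
    if b or r.get_ft_force()@t<-18: break
im=r.camera("wrist")[:,:,::-1]; cv2.imwrite("pics/w4.png",im)
a=r.camera("top")[:,:,::-1]; cv2.imwrite("pics/top4.png",cv2.resize(a[160:260,190:440],(800,320),interpolation=cv2.INTER_CUBIC)); print(r.get_time_s())
E
```

```text
0.0 -5.8 [ 1.3 -6.2  1.4] 0.1421793305554773
0.04 -5.81 [ 3.2 -4.8 -0.7] 0.1457738742728108
0.07 -8.85 [ 5.2 -7.2 -0.9] 0.14232564615786364
0.19 -10.5 [ 6.7 -8.1 -2.4] 0.14352697039499906
0.23 -12.16 [ 7.4 -9.7 -4.5] 0.14504399336438442
15.6417
```

View pics/w4.png

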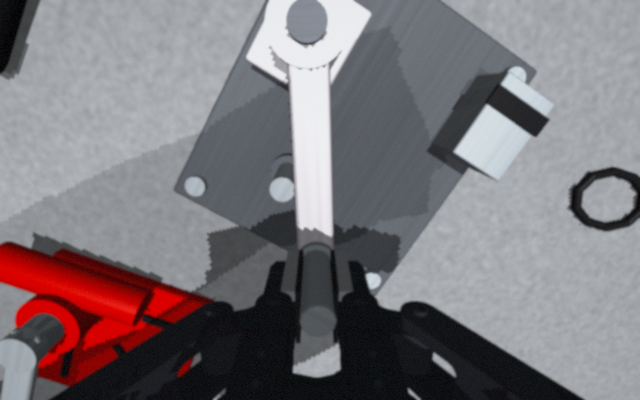

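View pics/top4.png

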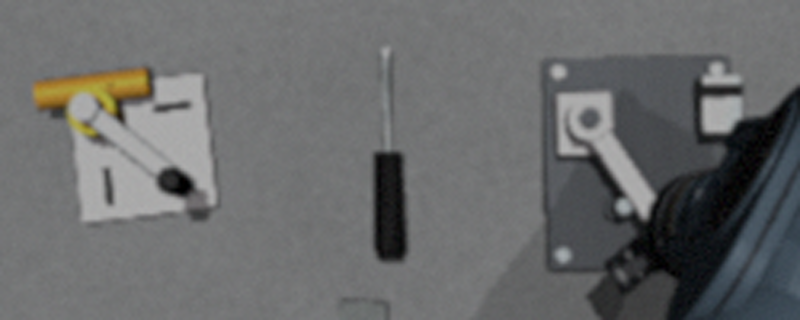

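The arm's side touches the stop post at (282,188). A 4 mm commanded push moved it only 0.2 mm, so it is hard against the stop. The valve lever is still over the middle mark. I'll add a little more preload and hand in.

```bash
python3 - <<'E'
from h import *
e=np.array(r.get_ee_pos()); d=np.arctan2(*(e[:2]-fp)[::-1]); t=np.array([np.sin(d),-np.cos(d),0])
r.line_to(list(e+t*.007),.02,f_stop=20); r.hold(.5)
print(((np.array(r.get_ee_pos())-e)@t*1000),r.get_ft_force()@t,r.get_ft_force(),r.get_grip_force(),r.get_time_s())
print(r.finish_job())
E
```

```text
0.2367516956956312 -20.013498814341766 [ 11.96999153 -16.06641574  -8.49258186] 70.48623919487 16.45
the job is handed in; nothing more can be done
None
```

I handed the job in at 16.5 s: the air lever is at half open and released, and the gripper is holding the clamp arm hard against its stop post; nothing else was touched.

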